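Close the oxygen-free book cabinet and uncap its gas port

ROBOT

A 6-joint arm with a two-finger parallel gripper is mounted at the origin on the work surface. World frame = base frame: x ahead of the robot, y to its left, z up, the work surface at z = 0. Lengths are in mm, angles in rad, forces in N, time in s.
With the tool pointing down it reaches from about 275 to 1000 mm from the base axis. Payload 8.4 kg.
Tool frame: the origin (TCP) lies between the finger pads, 19 mm behind the fingertips; this is the grasp point; z points along the fingers, y is the line along which they close (so a half turn about z gives the same grasp; the last joint's range is limited). The gripper opens to 85 mm and grips with 20 to 120 N. Pads are 22 mm wide; open, the fingers measure 114 mm over their backs; the gripper's body (76 mm by 85 mm) begins 54 mm behind the grasp point. The pads swing forward as they close: fully open they stand 13 mm farther back than shut.
Start: joints at [-1.317, 0.353, 1.633, -0, 1.155, -0.002], TCP at [158.136, -604.666, 249.981] pointing down, gripper open.
Joint ranges: [-2.63, 2.63], [-0.92, 2.1], [0.06, 2.66], [-1.3, 4.44], [0, 2.69], [-3.02, 3.02]. Speed limits (rad/s): [2.22, 2.22, 2.79, 3.14, 3.14, 3.14].

INTERFACE

Orientations are given as [roll, pitch, yaw] about the fixed x, y, z axes, in that order (R = Rz(yaw) Ry(pitch) Rx(roll)).
In Python, from rig import sensors, grab_frame, camera_params, order gives the robot as it stands. The module is installed in compiled form; this text tells all that it offers.
- The arm moves only by the tool move_arm, never from a script. Its argument "motion" is a list of rows, each a list of 7 numbers: the turn, a rotation vector about the tool's x, y, z in normalised numbers (1 is 4 rad), then the shift along the tool's x, y, z in a scale on which 1.0 is 1 m, then the finger opening in m, from 0 to 0.0854. A call has 1 to 8 rows; each row is the pose to reach, as a shift and turn from the pose commanded when the call began, along the tool's axes at that moment; what a row does not reach only later rows make up. A row lasts 1/8 s, in which the tool goes at most 62.5 mm and 10.7 degrees, less where a joint would pass 70% of its speed; a pose out of reach is approached as far as the arm can. A shift or turn number past 1, either way, is cut back to 1. A call with a gripper value outside its range is refused whole. The fingers move at their own pace and stop on an object; "grip_force" is the grip in N (left out, the last holds). Time passes only in rows, so rows that repeat a pose let the fingers close. It gives the time, the measured TCP pose, the force, the opening and the grip force at its end, in the units of the state.
- sensors.sense(): the state, without advancing time (a new reading comes with each control period).
- grab_frame(name): name is "side" or "top"; returns (picture, depth): 480x640x3 uint8, red, green, blue; 480x640 float32, mm along the optical axis (not along the pixel's ray), 0 where there is no reading.
- camera_params(name): a dict with "camera_matrix" (3x3 intrinsics, pixels), "world_from_camera" (4x4, takes a point from camera to world coordinates). Camera axes: x right, y down, z forward; pixel columns grow to the right and rows downward; lengths in mm; the calibration is good to about 2 mm. A picture is of the moment at which its call begins. camera_params takes no time and is no camera call.
- order.sign_off(): hands the job in; it is judged then, once.
The state is a dict: "clock": time; "qpos": joint angles; "qvel": joint speeds; "joint_efforts": joint torques, N m; "eef_pos": TCP position; "tcp_rot": TCP orientation; "contact_force": force on the tool from outside, world axes, zero at the start; "wrist_torque": the same for the moment, N m; "opening": opening from 0.0 (shut) to 1.0 (fully open); "grasp_force": force on a finger pad.
Only numpy, scipy, OpenCV 4.12 (cv2) and the standard library are available. Lean on these libraries where they do the work, as an engineer would, in place of code of your own. Each camera call takes 0.05 s, during which the arm holds its last target. There are 200 camera calls.

TASK

Push the loaded drawer of the grey treatment cabinet fully shut. Then unscrew the orange cap from the gas port on the cabinet's top and lift it off, so that the gas line can go on: nobody knows whether its thread is left- or right-handed, so try it gently one way and, if it stops, the other. Finish with the cap still held in the gripper, still and upright, at least 5 cm higher than where it sat; do not put it down, keep the drawer shut and leave everything else where it is.

Things in the scene. Friction and masses are not known exactly. Their poses are not given: they have to be found in the camera images.
- cab: grey steel cabinet fixed to the table, 240 deep (x) by 340 wide (y) by 110 high, flat top; origin at the centre of its underside, its front (drawer side) faces its own -x
- cab_drawer0 (a joint): opening of the cabinet's single blue-fronted drawer in m: 0 = fully shut, grows as the drawer comes out along the cabinet's -x; it slides with about 1 N of friction, stays where it is left and holds a book. It starts 50 to 85 mm open
- cab_drawer0_handle (a point): middle of the steel bar handle on the drawer front: a bar 120 long along the cabinet's y, about 10 thick, 35 in front of the drawer's front face, 72 above the table; moves with the drawer. The drawer can be pushed shut by pressing on this bar
- port: gas port, fixed on the cabinet's top: a dark round base 68 in diameter and 10 high, with a brass neck 34 high (from the underside of the base) hidden under the cap, into which a plug in the cap reaches: the cap must rise 22 straight up to be clear of it; origin at the centre of its underside (on the cabinet's top), z up
- cap: orange screw cap on the port, loose, about 120 g: skirt 56 in diameter and 27 high, above it a smooth round crown 42 in diameter and 28 high (55 in all), white index mark on top along its own x axis. Origin at the centre of the skirt's lower edge, z up; seated, it is 13 above the port's origin. Quarter-turn thread of unknown hand, differing from run to run (behaviour: see cap_grip)
- cap_grip (a point): point on the cap's axis, 48 above its origin, 21 above the skirt's top: TCP place to grip the crown. The wrong way the cap meets a solid stop after 6 to 15 degrees (fingers then slip); the right way (clockwise or anticlockwise) it turns lightly, does not rise by itself, and lifts straight off between 62 and 90 degrees from its start (next stop: about 95; locked below 50)
- weight: small brass paperweight standing on the cabinet's top, diameter 44, height 45, origin at the centre of its underside
- bead_jar: closed glass jar standing on the table, diameter 68, height 100, origin at the centre of its underside
- red_book: dark red book lying on the table, 200 (x) by 140 (y) by 30, origin at the centre of its underside
- brush: dusting brush lying on the table along its x axis, origin under its middle
- film_can: flat round aluminium film can lying on the table, diameter 104, height 34, origin at the centre of its underside
- logger: white humidity logger standing on the table, 30 by 75 by 55 high, origin at the centre of its underside
Not all that is in view belongs to the job. Of the things that look like the cap, the largest one is meant.

How it is judged:
By the outcome, as a careful person would: the job done as asked, in the order asked, and still so for the second after the job is handed in, while the arm keeps its last pose, push and grip.
It also fails if it takes over 64 s, if anything falls off the work surface, if the arm or the gripper's body presses on something with over 40 N, if the wrist force passes 120 N, or if a joint passes its speed limit or range.

## Working session

There is one attempt and no reset: what is moved stays moved. The work goes in short steps, Python scripts to look and compute and a tool call to move; the robot and the scene stay as the last step left them, time stands still between calls to the robot, and variables do not carry over. Pictures are saved under pics/ and viewed, at most 10 in all, crops included, and the job is handed in when it is done.

Besides the shell and the picture viewer there is one more tool, called after ">>>" by a JSON object that holds its "op" and its "data". move_arm: Moves the arm, as the interface text tells. Its arguments: {"type":"object","properties":{"motion":{"type":"array","items":{"type":"array","items":{"type":"number"}}},"grip_force":{"type":"number"}},"required":["motion"]}

```bash
mkdir -p pics; python3 - <<'E'
from rig import sensors, grab_frame, camera_params
import cv2,numpy as np
for n in("side","top"):
    p,d=grab_frame(n); cv2.imwrite(f"pics/{n}0.png",p[:,:,::-1]); np.savez(f"{n}0.npz",p=p,d=d)
    c=camera_params(n); print(np.round(c["camera_matrix"],1).tolist(),np.round(c["world_from_camera"],3).tolist())
print(sensors.sense())
E
```

```text
[[595.4, 0.0, 327.8], [0.0, 595.4, 239.3], [0.0, 0.0, 1.0]] [[-0.754, -0.422, 0.503, -159.508], [-0.657, 0.483, -0.579, 844.539], [0.002, -0.767, -0.642, 1044.839], [0.0, 0.0, 0.0, 1.0]]
[[538.6, 0.0, 324.0], [0.0, 538.6, 241.4], [0.0, 0.0, 1.0]] [[-0.013, -0.996, 0.094, 413.868], [-1.0, 0.013, 0.009, -7.537], [-0.01, -0.093, -0.996, 1719.997], [0.0, 0.0, 0.0, 1.0]]
{'clock': 0.1, 'qpos': array([-1.31739052e+00,  3.53586250e-01,  1.63402796e+00, -1.73712390e-06,
        1.15517625e+00, -2.41066048e-03]), 'qvel': array([ 1.12354128e-05, -2.04147299e-03, -1.33619328e-03, -8.42815052e-04,
        5.26402439e-04, -6.94822489e-04]), 'joint_efforts': array([-3.06544152e-04, -6.06356549e+01, -3.42819929e+01,  9.49491323e-06,
        4.05320461e-03,  5.44492707e-06]), 'eef_pos': array([ 158.04530525, -604.2961309 ,  249.34574345]), 'tcp_rot': array([-3.14039485e+00, -1.29910076e-06,  2.55817165e-01]), 'contact_force': array([ 0.0793529 , -0.59274078,  0.42286955]), 'wrist_torque': array([ 0.01768469,  0.00309582, -0.05163412]), 'grasp_force': 0.0, 'opening': 0.9967532955525039}
```

View pics/side0.png

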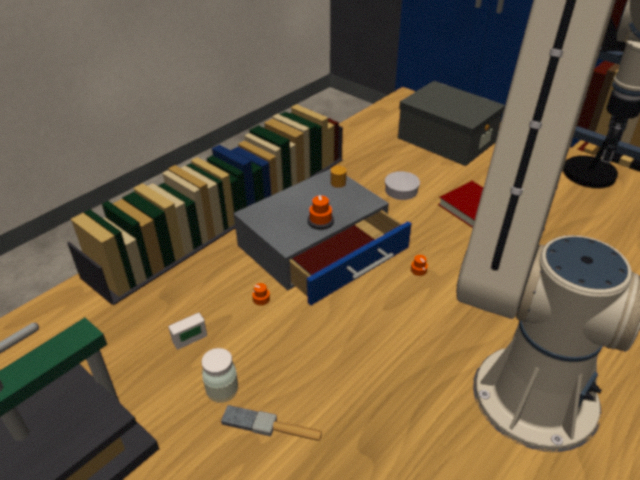

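View pics/top0.png

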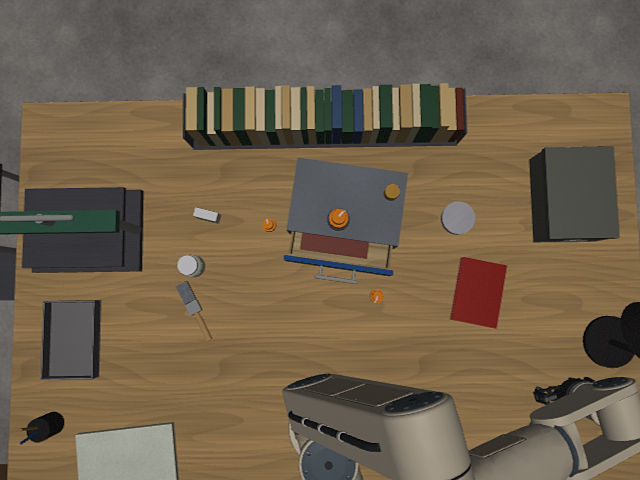

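The top view shows the cap at (339,217), the weight at (392,191), the handle bar at about (336,278), the blue front from (285,258) to (392,272), and small decoy caps at (269,225) and (376,296). The side view agrees, with the cap at (320,210).

```bash
cat > h.py <<'E'
from rig import sensors, grab_frame, camera_params
import cv2,numpy as np
def ray(n,uv,z):
    c=camera_params(n);K=c["camera_matrix"];T=np.array(c["world_from_camera"])
    d=T[:3,:3]@np.linalg.inv(K)@np.array([uv[0],uv[1],1.]);o=T[:3,3]
    return (o+d*(z-o[2])/d[2])
def dep(n,d):
    c=camera_params(n);K=np.array(c["camera_matrix"]);T=np.array(c["world_from_camera"])
    v,u=np.mgrid[:480,:640]; P=np.stack([(u-K[0,2])/K[0,0]*d,(v-K[1,2])/K[1,1]*d,d],-1)
    W=P@T[:3,:3].T+T[:3,3]; W[d==0]=np.nan; return W
E
python3 - <<'E'
from h import *
for n in("top","side"):
    f=np.load(n+"0.npz");p,d=f["p"],f["d"];W=dep(n,d);hsv=cv2.cvtColor(p,cv2.COLOR_RGB2HSV)
    x,y,z=W[...,0],W[...,1],W[...,2]
    reg=(x>350)&(x<800)&(abs(y)<300)
    o=cv2.inRange(hsv,(3,170,90),(16,255,255))>0
    m=(o&reg&(z>150)); print(n,"cap hi",m.sum(),np.nanmedian(W[m],0),np.nanmax(z[m]))
    t=o&reg&(z>172); print(" crown top",t.sum(),W[t].mean(0),(np.nanmin(W[t],0)+np.nanmax(W[t],0))/2)
    g=reg&(z>104)&(z<116)
    r=cv2.minAreaRect(W[g][:,:2].astype(np.float32)); print(" cabtop",g.sum(),r,np.median(z[g]))
    b=reg&(cv2.inRange(hsv,(100,150,40),(125,255,255))>0)&(z<115)&(z>20)
    print(" front",b.sum(),cv2.minAreaRect(W[b][:,:2].astype(np.float32)))
    w=reg&(z>146)&(z<162)&~m; print(" weight",w.sum(),np.median(W[w],0))
# handle in depth, top
f=np.load("top0.npz");W=dep("top",f["d"]);p=f["p"]
b=W[262:290,305:370].reshape(-1,3);k=(b[:,2]>60)&(b[:,2]<85)
print(k.sum(),cv2.minAreaRect(b[k][:,:2].astype(np.float32)))
cv2.imwrite("pics/c1.png",cv2.resize(p[150:310,270:430,::-1],None,fx=3.7,fy=3.7,interpolation=cv2.INTER_CUBIC))
for uv in((316,277),(357,283),(339,217)):print(uv,ray("top",uv,72),ray("top",uv,178))
E
```

```text
top cap hi 198 [626.48076506 -35.25326944 175.56540131] 187.18550078122644
 crown top 129 [629.27204133 -36.26814569 178.03897091] [630.44290279 -36.71649942 179.68196732]
 cabtop 6711 ((643.6813354492188, -59.04248046875), (340.5086975097656, 313.7018127441406), 81.1407699584961) 109.8699609693831
 front 510 ((494.6586608886719, -34.14103698730469), (329.21893310546875, 14.152599334716797), 81.01538848876953)
 weight 217 [ 703.02040779 -192.20161082  153.49332005]
side cap hi 302 [624.80446934 -29.24771684 170.69338677] 183.3064449789855
 crown top 146 [628.84446687 -34.62592188 177.76261229] [632.41361402 -37.52728565 177.76996321]
 cabtop 5931 ((688.5723876953125, -67.52513122558594), (347.74859619140625, 232.27273559570312), 80.70897674560547) 110.4132085479556
 front 2250 ((496.1085205078125, -32.23468017578125), (330.57037353515625, 20.15900421142578), 81.27427673339844)
 weight 215 [ 698.44291493 -184.69217262  153.26099474]
235 ((477.9046936035156, -31.564353942871094), (193.97792053222656, 61.5592041015625), 81.77055358886719)
(316, 277) [459.81565934  32.80406027  72.        ] [456.86025335  30.20928748 178.        ]
(357, 283) [439.95411696 -92.02269029  72.        ] [438.2762153  -86.58854415 178.        ]
(339, 217) [643.68613692 -40.225061    72.        ] [628.90409    -38.12256424 178.        ]
```

View pics/c1.png

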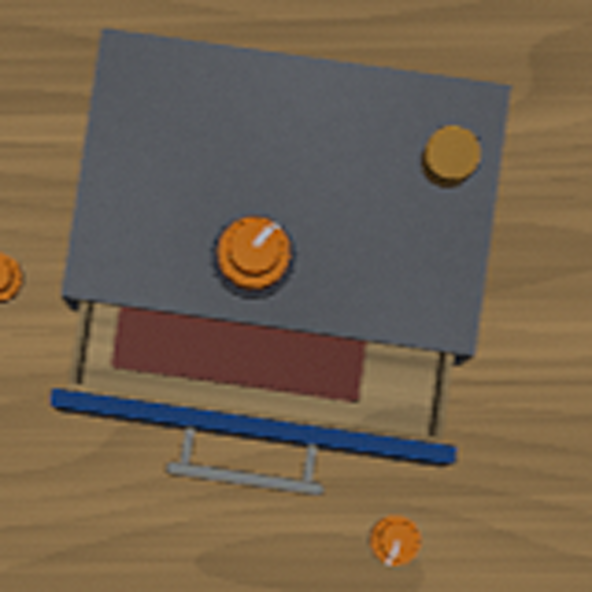

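>>> {"op": "move_arm", "data": {"motion": [[0, 0, 0, 0.02, -0.025, 0, 0], [0, 0, 0, 0.045, -0.056, 0, 0], [0, 0, 0, 0.07, -0.088, 0, 0], [0, 0, 0, 0.095, -0.12, 0, 0], [0, 0, 0, 0.12, -0.152, 0, 0], [0, 0, 0, 0.145, -0.183, 0, 0], [0, 0, 0, 0.172, -0.216, 0, 0], [0, 0, 0, 0.198, -0.248, 0, 0]], "grip_force": 20}}

```text
clock: 1.1
eef_pos: [287.2, -313.2, 249.8]
tcp_rot: [-3.141, 0.0, 0.256]
contact_force: [1.4, -0.4, 0.9]
opening: -0.001
grasp_force: 0.0
```

The rows are not in the units I measure in: turns go in shares of 4 rad. I convert before sending: 0.411 rad / 4 = 0.1028.

>>> {"op": "move_arm", "data": {"motion": [[0, 0, 0.0125, 0.026, -0.032, 0, 0], [0, 0, 0.025, 0.052, -0.064, 0, 0], [0, 0, 0.0375, 0.078, -0.096, 0, 0], [0, 0, 0.05, 0.104, -0.128, 0, 0], [0, 0, 0.065, 0.13, -0.16, 0, 0], [0, 0, 0.08, 0.155, -0.192, 0, 0], [0, 0, 0.0925, 0.18, -0.224, 0, 0], [0, 0, 0.1028, 0.198, -0.248, 0, 0]]}}

```text
clock: 2.1
eef_pos: [416.1, -23.1, 249.9]
tcp_rot: [-3.141, 0.0, -0.156]
contact_force: [0.2, -0.6, -0.5]
opening: -0.001
grasp_force: 0.0
```

```bash
python3 - <<'E'
from h import *
s=sensors.sense();print(s["qpos"],s["contact_force"],s["eef_pos"],s["tcp_rot"])
E
```

```text
[-5.90943124e-02  1.90824982e-02  2.05121546e+00  1.18936138e-04
  1.07141086e+00  1.66747285e+00] [ 0.15515412 -0.62008551 -0.49414946] [416.05201418 -23.078456   249.8801959 ] [-3.14149995e+00  1.25693890e-04 -1.55827792e-01]
```

>>> {"op": "move_arm", "data": {"motion": [[0, 0, 0, 0, 0, 0.03, 0], [0, 0, 0, 0, 0, 0.06, 0], [0, 0, 0, 0, 0, 0.09, 0], [0, 0, 0, 0, 0, 0.12, 0], [0, 0, 0, 0, 0, 0.145, 0], [0, 0, 0, 0, 0, 0.16, 0], [0, 0, 0, 0, 0, 0.17, 0], [0, 0, 0, 0, 0, 0.17, 0]]}}

```text
clock: 3.1
eef_pos: [415.4, -24.6, 79.6]
tcp_rot: [3.141, 0.001, -0.155]
contact_force: [0.5, 0.6, 0.4]
opening: 0.0
grasp_force: 0.0
```

>>> {"op": "move_arm", "data": {"motion": [[0, 0, 0, 0.008, 0, 0, 0], [0, 0, 0, 0.016, 0, 0, 0], [0, 0, 0, 0.024, 0, 0, 0], [0, 0, 0, 0.032, 0, 0, 0], [0, 0, 0, 0.04, 0, 0, 0], [0, 0, 0, 0.048, 0, 0, 0], [0, 0, 0, 0.054, 0, 0, 0], [0, 0, 0, 0.06, 0, 0, 0]]}}

```text
clock: 4.1
eef_pos: [475.3, -34.0, 79.9]
tcp_rot: [3.142, 0.0, -0.155]
contact_force: [-1.9, -0.7, 0.9]
opening: -0.002
grasp_force: 0.6
```

```bash
python3 - <<'E'
from h import *
p,d=grab_frame("side"); cv2.imwrite("pics/s1.png",cv2.resize(p[160:320,220:440,::-1],None,fx=3,fy=3))
E
```

```text
(no output)
```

View pics/s1.png

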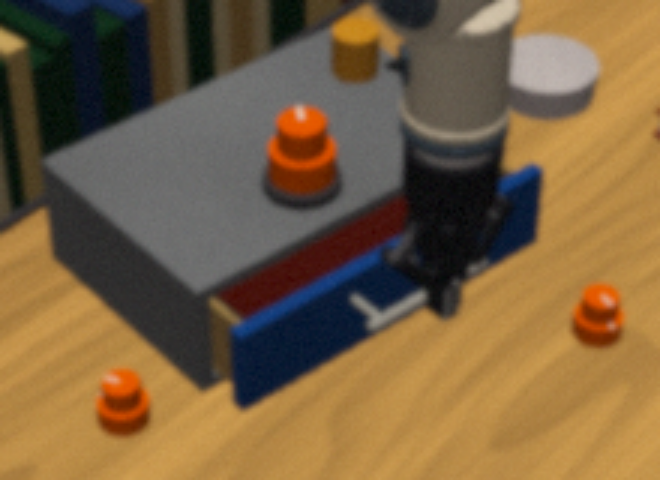

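The crop shows the fingers at about (445,290) pressing on the handle, with the drawer partly closed. I'll keep pushing slowly.

>>> {"op": "move_arm", "data": {"motion": [[0, 0, 0, 0.004, 0, 0, 0], [0, 0, 0, 0.008, 0, 0, 0], [0, 0, 0, 0.012, 0, 0, 0], [0, 0, 0, 0.015, 0, 0, 0], [0, 0, 0, 0.018, 0, 0, 0], [0, 0, 0, 0.021, 0, 0, 0], [0, 0, 0, 0.023, 0, 0, 0], [0, 0, 0, 0.025, 0, 0, 0]]}}

```text
clock: 5.15
eef_pos: [499.8, -37.8, 80.0]
tcp_rot: [-3.142, 0.0, -0.155]
contact_force: [-1.6, -0.2, -0.5]
opening: -0.002
grasp_force: 0.5
```

>>> {"op": "move_arm", "data": {"motion": [[0, 0, 0, 0.002, 0, 0, 0], [0, 0, 0, 0.004, 0, 0, 0], [0, 0, 0, 0.006, 0, 0, 0], [0, 0, 0, 0.008, 0, 0, 0], [0, 0, 0, 0.009, 0, 0, 0], [0, 0, 0, 0.01, 0, 0, 0], [0, 0, 0, 0.011, 0, 0, 0], [0, 0, 0, 0.012, 0, 0, 0]]}}

```text
clock: 6.15
eef_pos: [511.1, -39.6, 79.9]
tcp_rot: [3.142, 0.001, -0.155]
contact_force: [-4.1, 0.8, 1.9]
opening: -0.006
grasp_force: 2.0
```

>>> {"op": "move_arm", "data": {"motion": [[0, 0, 0, 0.001, 0, 0, 0], [0, 0, 0, 0.001, 0, 0, 0], [0, 0, 0, 0.002, 0, 0, 0], [0, 0, 0, 0.002, 0, 0, 0]]}}

```text
clock: 6.65
eef_pos: [511.3, -39.6, 79.7]
tcp_rot: [3.141, 0.005, -0.155]
contact_force: [-8.5, 1.4, 8.1]
opening: 0.002
grasp_force: 4.6
```

>>> {"op": "move_arm", "data": {"motion": [[0, 0, 0, 0.002, 0, 0, 0], [0, 0, 0, 0.002, 0, 0, 0], [0, 0, 0, 0.002, 0, 0, 0]]}}

```text
clock: 7.02
eef_pos: [511.5, -39.7, 79.4]
tcp_rot: [3.141, 0.008, -0.155]
contact_force: [-14.2, 2.6, 11.2]
opening: -0.004
grasp_force: 7.4
```

```bash
python3 - <<'E'
from h import *
p,d=grab_frame("side"); cv2.imwrite("pics/s2.png",cv2.resize(p[160:320,220:440,::-1],None,fx=3,fy=3))
E
```

```text
(no output)
```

View pics/s2.png

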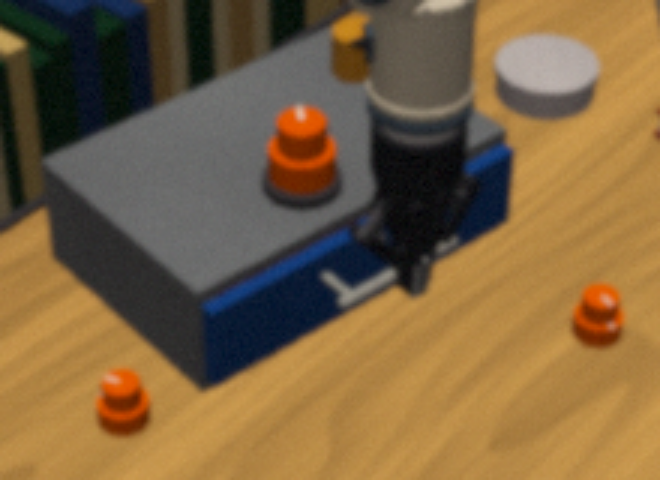

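The crop shows the blue front flush with the cabinet along its whole edge, so the drawer is shut. I'll back off and rise.

>>> {"op": "move_arm", "data": {"motion": [[0, 0, 0, -0.01, 0, 0, 0], [0, 0, 0, -0.03, 0, 0, 0], [0, 0, 0, -0.045, 0, 0, 0], [0, 0, 0, -0.045, 0, -0.03, 0], [0, 0, 0, -0.045, 0, -0.07, 0], [0, 0, 0, -0.045, 0, -0.115, 0], [0, 0, 0, -0.045, 0, -0.15, 0], [0, 0, 0, -0.045, 0, -0.17, 0]]}}

```text
clock: 8.07
eef_pos: [471.9, -33.3, 252.2]
tcp_rot: [-3.141, -0.004, -0.155]
contact_force: [-0.0, 0.2, -0.3]
opening: -0.001
grasp_force: 0.0
```

```bash
python3 - <<'E'
from h import *
s=sensors.sense();print(s["qpos"],s["eef_pos"],s["tcp_rot"])
acc=[]
for n in("top","side"):
  for i in range(2):
    p,d=grab_frame(n);hsv=cv2.cvtColor(p,cv2.COLOR_RGB2HSV);W=dep(n,d)
    o=cv2.inRange(hsv,(3,150,60),(18,255,255))>0
    if n=="side": o[:, :]&=True
    wl=cv2.inRange(hsv,(0,0,170),(180,80,255))>0
    z=W[...,2]; near=(np.hypot(W[...,0]-628,W[...,1]+37)<45)
    m=((o|wl)&near&(z>140)).astype(np.uint8)
    v,u=np.nonzero(m)
    print(n,m.sum(),u.min(),u.max(),v.min(),v.max())
    t=near&(z>172)&(z<186); c,r=cv2.minEnclosingCircle(W[t][:,:2].astype(np.float32))
    print(" top",t.sum(),W[t].mean(0),c,r)
    k=near&(z>145)&(z<155);c,r=cv2.minEnclosingCircle(W[k][:,:2].astype(np.float32)); print(" skirt",k.sum(),c,r)
    # orange mask centroid of top disc in top view via silhouette
    if n=="top":
        o2=(o|wl)&near&(z>100); (cc,r)=cv2.minEnclosingCircle(np.argwhere(o2)[:,::-1].astype(np.float32)); print(" sil",cc,r,ray(n,cc,148))
    if n=="side":
        # silhouette left/right edges of crown rows
        for row in range(v.min(),v.max(),3):
            q=u[v==row]; print(row,q.min(),q.max(),end="; ")
        print(); top=(u[v<v.min()+8]); 
    if i==1: cv2.imwrite(f"pics/{n}2.png",p[:,:,::-1])
E
```

```text
[-7.36232535e-02  1.09371164e-01  1.94719539e+00  2.35377410e-05
  1.08128706e+00  1.65235363e+00] [471.8549856  -33.29157932 252.19182902] [-3.1412673  -0.00372492 -0.15519219]
top 271 329 348 209 227
 top 154 [630.23394655 -37.29201373 178.33035707] (630.7217407226562, -37.39265060424805) 20.661043167114258
 skirt 100 (630.9331665039062, -37.09431457519531) 28.29947853088379
 sil (338.288330078125, 217.98904418945312) 9.764266014099121 [630.18148607 -36.57971185 148.        ]
top 269 330 347 209 227
 top 150 [630.47408991 -37.54328733 178.37701963] (630.7410278320312, -37.2869987487793) 20.525882720947266
 skirt 97 (630.9871215820312, -37.56595993041992) 27.823749542236328
 sil (338.1400146484375, 217.86000061035156) 9.664430618286133 [630.57047379 -36.14914164 148.        ]
side 410 309 331 196 220
 top 162 [630.64006489 -35.73034235 177.80022502] (631.4564208984375, -37.43804931640625) 22.072214126586914
 skirt 136 (630.7099609375, -35.8668098449707) 29.840085983276367
196 316 324; 199 312 327; 202 312 328; 205 312 328; 208 309 331; 211 309 331; 214 310 331; 217 312 326; 
side 414 309 331 196 219
 top 161 [630.9015426  -35.65439191 177.7137293 ] (631.6253662109375, -36.10835266113281) 25.72838592529297
 skirt 138 (631.4371337890625, -34.68376159667969) 29.85389518737793
196 316 324; 199 312 327; 202 312 328; 205 312 328; 208 309 331; 211 309 331; 214 310 330; 217 311 327;
```

The cap axis measures (630.7, -37.0) with its top at z 178. Both the height and the radii match the given sizes.

To row units: -1.43 rad / 4 = -0.3575.

>>> {"op": "move_arm", "data": {"motion": [[0, 0, -0.0425, 0.01, -0.002, 0, 0.085], [0, 0, -0.0875, 0.03, -0.005, 0, 0.085], [0, 0, -0.1325, 0.06, -0.009, 0, 0.085], [0, 0, -0.1775, 0.09, -0.013, 0, 0.085], [0, 0, -0.2225, 0.115, -0.016, 0, 0.085], [0, 0, -0.2675, 0.14, -0.019, 0, 0.085], [0, 0, -0.3125, 0.155, -0.021, 0, 0.085], [0, 0, -0.3575, 0.1587, -0.021, 0, 0.085]]}}

```text
clock: 9.28
eef_pos: [631.3, -37.0, 247.6]
tcp_rot: [-3.139, 0.001, 1.281]
contact_force: [0.3, 0.5, -0.4]
opening: 0.993
grasp_force: 0.0
```

To row units: -0.237 rad / 4 = -0.0593.

>>> {"op": "move_arm", "data": {"motion": [[0, 0, -0.0375, 0, 0, 0, 0.085], [0, 0, -0.0593, 0, 0, 0, 0.085], [0, 0, -0.0593, 0, 0, 0, 0.085], [0, 0, -0.0593, 0, 0, 0, 0.085]]}}

```text
clock: 9.78
eef_pos: [630.7, -37.0, 249.0]
tcp_rot: [-3.14, -0.0, 1.51]
contact_force: [0.3, 0.3, 0.1]
opening: 0.994
grasp_force: 0.0
```

```bash
python3 - <<'E'
from h import *
s=sensors.sense();print(s["qpos"],s["eef_pos"],s["tcp_rot"],s["opening"])
E
```

```text
[-6.10317053e-02  3.65136712e-01  1.61801168e+00  6.36617228e-06
  1.15983291e+00 -4.62560492e-05] [630.74411224 -37.03856447 248.95340504] [-3.14020400e+00 -5.89679785e-06  1.50980833e+00] 0.9938960600652026
```

>>> {"op": "move_arm", "data": {"motion": [[0, 0, 0, 0, 0, 0.02, 0.085], [0, 0, 0, 0, 0, 0.04, 0.085], [0, 0, 0, 0, 0, 0.055, 0.085], [0, 0, 0, 0, 0, 0.066, 0.085], [0, 0, 0, 0, 0, 0.073, 0.085], [0, 0, 0, 0, 0, 0.077, 0.085], [0, 0, 0, 0, 0, 0.077, 0.085]]}}

```text
clock: 10.65
eef_pos: [631.2, -37.1, 173.0]
tcp_rot: [3.142, -0.0, 1.512]
contact_force: [-0.2, -0.4, -0.5]
opening: 0.995
grasp_force: 0.0
```

>>> {"op": "move_arm", "data": {"motion": [[0, 0, 0, 0, 0, 0, 0.06], [0, 0, 0, 0, 0, 0, 0.05], [0, 0, 0, 0, 0, 0, 0.045], [0, 0, 0, 0, 0, 0, 0.042], [0, 0, 0, 0, 0, 0, 0.038], [0, 0, 0, 0, 0, 0, 0.03], [0, 0, 0, 0, 0, 0, 0.03]], "grip_force": 30}}

```text
clock: 11.52
eef_pos: [631.6, -37.1, 173.5]
tcp_rot: [3.14, -0.0, 1.512]
contact_force: [1.0, -0.8, 5.3]
opening: 0.48
grasp_force: 30.3
```

```bash
python3 - <<'E'
from h import *
s=sensors.sense();print(s)
E
```

```text
{'clock': 11.525, 'qpos': array([-6.10026189e-02,  4.41816923e-01,  1.68364133e+00,  1.37525071e-05,
        1.01502274e+00, -2.03488677e-03]), 'qvel': array([-0.00099765, -0.00097018, -0.00012226, -0.00227247,  0.00133609,
       -0.00017159]), 'joint_efforts': array([-2.24386901e-02, -6.00401974e+01, -2.85413790e+01, -4.61118310e-03,
        2.34927004e-01,  3.23727136e-04]), 'eef_pos': array([631.5692069 , -37.06865023, 173.49349545]), 'tcp_rot': array([ 3.14048097e+00, -9.42857985e-06,  1.51182135e+00]), 'contact_force': array([ 0.97761526, -0.84748732,  5.29586486]), 'wrist_torque': array([ 0.01084512, -0.1450361 , -0.01750138]), 'grasp_force': 30.321282148361206, 'opening': 0.47993065341550956}
```

To row units: 0.06 rad / 4 = 0.015.

>>> {"op": "move_arm", "data": {"motion": [[0, 0, 0.0075, 0, 0, 0, 0.03], [0, 0, 0.015, 0, 0, 0, 0.03], [0, 0, 0.0225, 0, 0, 0, 0.03]]}}

```text
clock: 11.9
eef_pos: [631.5, -37.1, 173.5]
tcp_rot: [3.141, -0.0, 1.421]
contact_force: [1.6, -0.7, 5.6]
opening: 0.48
grasp_force: 30.4
```

```bash
cat > s.py <<'E'
from h import *
s=sensors.sense();print(s["wrist_torque"],s["contact_force"],s["eef_pos"],s["tcp_rot"],s["qpos"][5],s["grasp_force"],s["opening"])
E
python3 s.py
```

```text
[-0.00184502 -0.20048838  0.07090308] [ 1.57072028 -0.70806478  5.62446119] [631.52325698 -37.052281   173.48505651] [ 3.14059316e+00 -1.36801011e-04  1.42086299e+00] 0.08890438338757131 30.446759462356567 0.4801794258110012
```

To row units: 0.05 rad / 4 = 0.0125.

>>> {"op": "move_arm", "data": {"motion": [[0, 0, 0.0075, 0, 0, 0, 0.03], [0, 0, 0.0125, 0, 0, 0, 0.03]]}}

```text
clock: 12.15
eef_pos: [632.0, -37.0, 173.5]
tcp_rot: [3.14, -0.0, 1.371]
contact_force: [4.5, 0.8, 5.5]
opening: 0.475
grasp_force: 30.4
```

```bash
python3 s.py
```

```text
[ 0.1247472  -0.7927567   0.17133777] [4.50589932 0.8146346  5.45832366] [632.02632655 -36.97471687 173.49970672] [ 3.13952526e+00 -4.44474889e-04  1.37098254e+00] 0.1388353638610017 30.38000375032425 0.4752727330261278
```

Resistance builds at about 8°, so I'll try the other way.

To row units: -0.15 rad / 4 = -0.0375.

>>> {"op": "move_arm", "data": {"motion": [[0, 0, -0.0125, 0, 0, 0, 0.03], [0, 0, -0.025, 0, 0, 0, 0.03], [0, 0, -0.0375, 0, 0, 0, 0.03], [0, 0, -0.05, 0, 0, 0, 0.03], [0, 0, -0.0625, 0, 0, 0, 0.03], [0, 0, -0.075, 0, 0, 0, 0.03]]}}

```text
clock: 12.9
eef_pos: [631.3, -37.1, 173.5]
tcp_rot: [3.141, 0.0, 1.673]
contact_force: [0.1, 1.0, 7.1]
opening: 0.485
grasp_force: 30.6
```

```bash
python3 s.py
```

```text
[-0.0586657  -0.10630594 -0.03434614] [0.11637504 1.00605804 7.14831339] [631.27723079 -37.13345066 173.4995879 ] [3.14115666e+00 1.37922395e-04 1.67303265e+00] -0.16328959650898395 30.584415793418884 0.484744193487646
```

To row units: -0.2 rad / 4 = -0.05.

>>> {"op": "move_arm", "data": {"motion": [[0, 0, -0.0125, 0, 0, 0, 0.03], [0, 0, -0.025, 0, 0, 0, 0.03], [0, 0, -0.0375, 0, 0, 0, 0.03], [0, 0, -0.05, 0, 0, 0, 0.03]]}}

```text
clock: 13.4
eef_pos: [631.1, -37.2, 173.5]
tcp_rot: [3.142, 0.0, 1.873]
contact_force: [-0.8, -0.3, 8.0]
opening: 0.478
grasp_force: 30.6
```

```bash
python3 s.py; python3 - <<'E'
from h import *
p,d=grab_frame("top"); cv2.imwrite("pics/t3.png",cv2.resize(p[170:260,290:410,::-1],None,fx=5,fy=5,interpolation=cv2.INTER_CUBIC))
p,d=grab_frame("side"); cv2.imwrite("pics/s3.png",cv2.resize(p[140:260,240:400,::-1],None,fx=5,fy=5,interpolation=cv2.INTER_CUBIC))
E
```

```text
[-0.08052859 -0.04653809 -0.06634925] [-0.80165385 -0.26315822  7.95382032] [631.12758041 -37.23371286 173.48598182] [3.14151067e+00 2.15358447e-04 1.87298457e+00] -0.3632931382122229 30.592984557151794 0.47839437375140426
```

View pics/s3.png

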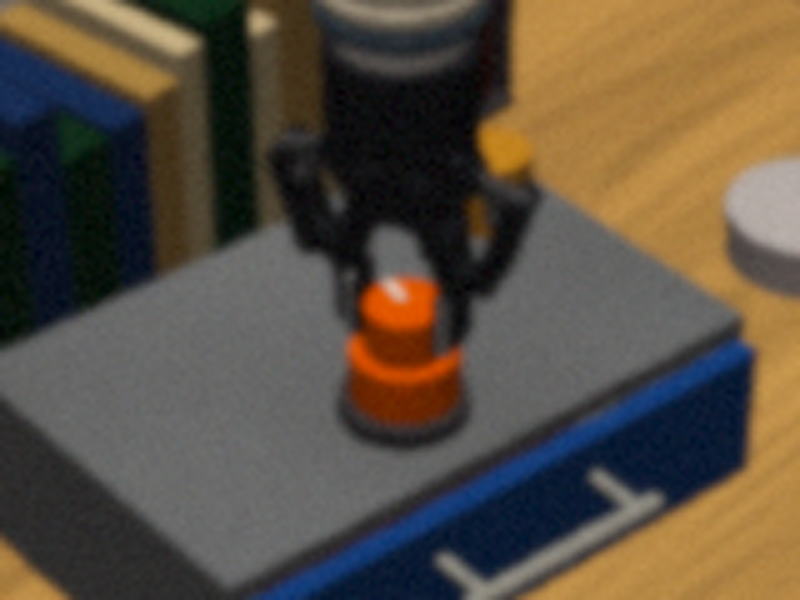

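The side crop shows the cap still held and seated. Its white mark at (395,288) has turned anticlockwise from its earlier direction, and this way it turns freely past 20°. I'll continue to about 76°.

To row units: -0.48 rad / 4 = -0.12.

>>> {"op": "move_arm", "data": {"motion": [[0, 0, -0.015, 0, 0, 0, 0.03], [0, 0, -0.03, 0, 0, 0, 0.03], [0, 0, -0.045, 0, 0, 0, 0.03], [0, 0, -0.06, 0, 0, 0, 0.03], [0, 0, -0.075, 0, 0, 0, 0.03], [0, 0, -0.09, 0, 0, 0, 0.03], [0, 0, -0.105, 0, 0, 0, 0.03], [0, 0, -0.12, 0, 0, 0, 0.03]]}}

```text
clock: 14.5
eef_pos: [631.1, -37.2, 173.5]
tcp_rot: [-3.142, 0.0, 2.353]
contact_force: [-0.4, -0.7, 7.5]
opening: 0.478
grasp_force: 30.7
```

To row units: -0.48 rad / 4 = -0.12.

>>> {"op": "move_arm", "data": {"motion": [[0, 0, -0.015, 0, 0, 0, 0.03], [0, 0, -0.03, 0, 0, 0, 0.03], [0, 0, -0.045, 0, 0, 0, 0.03], [0, 0, -0.06, 0, 0, 0, 0.03], [0, 0, -0.075, 0, 0, 0, 0.03], [0, 0, -0.09, 0, 0, 0, 0.03], [0, 0, -0.105, 0, 0, 0, 0.03], [0, 0, -0.12, 0, 0, 0, 0.03]]}}

```text
clock: 15.5
eef_pos: [631.1, -37.2, 173.5]
tcp_rot: [-3.141, 0.0, 2.833]
contact_force: [-0.4, -0.9, 8.1]
opening: 0.483
grasp_force: 30.6
```

```bash
python3 s.py;python3 - <<'E'
from h import *
p,d=grab_frame("side"); cv2.imwrite("pics/s4.png",cv2.resize(p[140:260,240:400,::-1],None,fx=5,fy=5,interpolation=cv2.INTER_CUBIC))
E
```

```text
[-0.05679644  0.00415097 -0.00618555] [-0.38990078 -0.86311646  8.05247142] [631.07942023 -37.19686958 173.45262585] [-3.14144662e+00  4.48982524e-05  2.83337247e+00] -1.323649688627172 30.628126859664917 0.48302745877257564
```

View pics/s4.png

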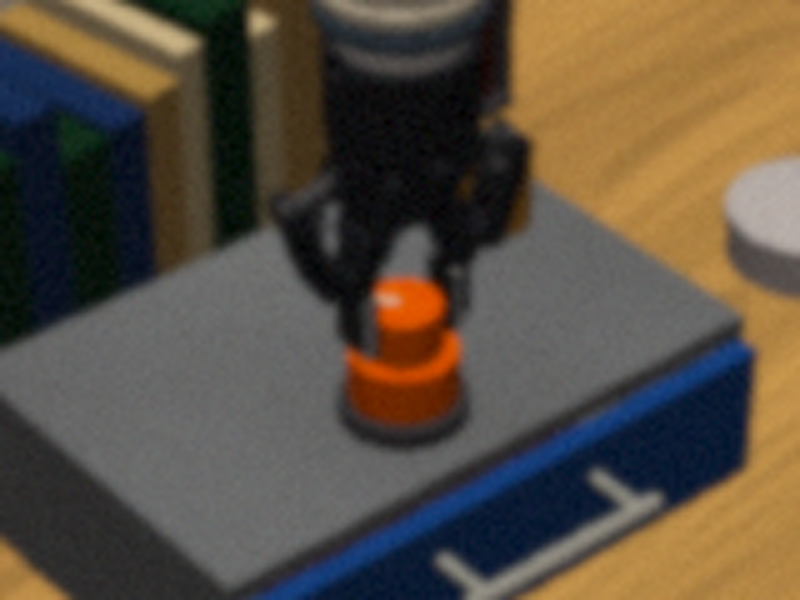

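The mark now points left at (385,300), so the cap turned with the fingers. I'll lift gently, watching the force.

>>> {"op": "move_arm", "data": {"motion": [[0, 0, 0, 0, 0, 0, 0.03], [0, 0, 0, 0, 0, -0.002, 0.03], [0, 0, 0, 0, 0, -0.004, 0.03], [0, 0, 0, 0, 0, -0.006, 0.03]], "grip_force": 40}}

```text
clock: 16.05
eef_pos: [630.6, -37.1, 178.5]
tcp_rot: [-3.141, -0.001, 2.832]
contact_force: [0.9, -0.5, -1.6]
opening: 0.477
grasp_force: 40.6
```

```bash
python3 s.py
```

```text
[-0.17743534 -0.13825472 -0.04496027] [ 0.92256925 -0.45814454 -1.60600488] [630.59704663 -37.0771244  178.51001478] [-3.14119595e+00 -1.32869257e-03  2.83165042e+00] -1.3218942045570385 40.62613606452942 0.47676934323871406
```

>>> {"op": "move_arm", "data": {"motion": [[0, 0, 0, 0, 0, -0.004, 0.03], [0, 0, 0, 0, 0, -0.008, 0.03], [0, 0, 0, 0, 0, -0.012, 0.03], [0, 0, 0, 0, 0, -0.016, 0.03], [0, 0, 0, 0, 0, -0.02, 0.03], [0, 0, 0, 0, 0, -0.024, 0.03], [0, 0, 0, 0, 0, -0.029, 0.03], [0, 0, 0, 0, 0, -0.034, 0.03]]}}

```text
clock: 17.05
eef_pos: [631.1, -37.1, 213.3]
tcp_rot: [3.142, -0.0, 2.832]
contact_force: [-0.1, -0.1, -1.0]
opening: 0.478
grasp_force: 40.6
```

>>> {"op": "move_arm", "data": {"motion": [[0, 0, 0, 0, 0, -0.008, 0.03], [0, 0, 0, 0, 0, -0.018, 0.03], [0, 0, 0, 0, 0, -0.028, 0.03], [0, 0, 0, 0, 0, -0.038, 0.03], [0, 0, 0, 0, 0, -0.045, 0.03], [0, 0, 0, 0, 0, -0.05, 0.03], [0, 0, 0, 0, 0, -0.05, 0.03], [0, 0, 0, 0, 0, -0.05, 0.03]]}}

```text
clock: 18.05
eef_pos: [630.9, -37.0, 262.6]
tcp_rot: [-3.141, -0.001, 2.832]
contact_force: [-0.4, -0.9, -0.9]
opening: 0.473
grasp_force: 40.6
```

```bash
python3 s.py; python3 - <<'E'
from h import *
p,d=grab_frame("side"); cv2.imwrite("pics/s5.png",p[:,:,::-1])
W=dep("side",d);hsv=cv2.cvtColor(p,cv2.COLOR_RGB2HSV);o=cv2.inRange(hsv,(3,170,60),(16,255,255))>0
m=o&(np.hypot(W[...,0]-630,W[...,1]+37)<45); print(m.sum(),np.nanpercentile(W[m][:,2],[2,98]),np.median(W[m],0))
E
```

```text
[ 0.04350311  0.03584083 -0.03622166] [-0.41451389 -0.90663597 -0.87009514] [630.92388662 -37.00207748 262.61369017] [-3.14146559e+00 -5.52482785e-04  2.83184712e+00] -1.3220164118358577 40.62786340713501 0.4728242774803312
512 [215.57312493 270.43305727] [619.09595661 -26.46235116 241.77295525]
```

View pics/s5.png

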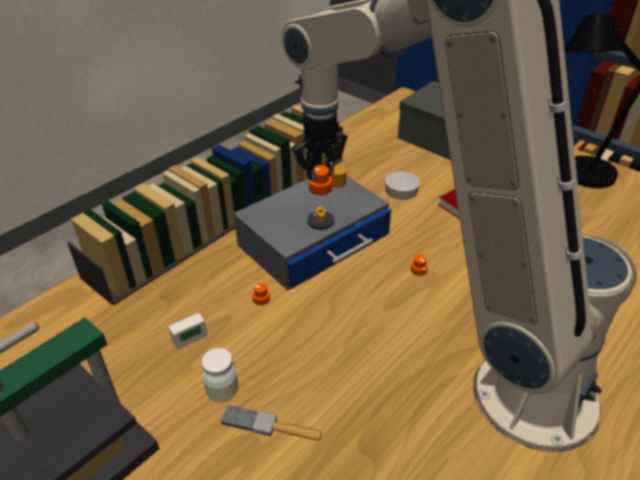

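The cap is held upright at (320,180), about 90 mm above where it sat, with the brass neck bare at (320,215). The drawer is shut and everything else is in place.

>>> {"op": "move_arm", "data": {"motion": [[0, 0, 0, 0, 0, 0, 0.03], [0, 0, 0, 0, 0, 0, 0.03], [0, 0, 0, 0, 0, 0, 0.03], [0, 0, 0, 0, 0, 0, 0.03]]}}

```text
clock: 18.6
eef_pos: [631.1, -37.1, 263.0]
tcp_rot: [-3.142, -0.0, 2.832]
contact_force: [0.6, -0.1, -1.2]
opening: 0.475
grasp_force: 40.6
```

```bash
python3 -c "
from rig import order; print(order.sign_off())"
```

```text
the job is handed in; nothing more can be done
None
```

The drawer is fully shut, the cap came off anticlockwise and is held still and upright about 9 cm above its seat, and the job was handed in at about 18.6 s (no verdict was returned).

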